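# Register the bar blank, then ready the centre punch over it

### The arm

A 6-joint arm with a two-finger parallel gripper is mounted at the origin on a cart in front of the work surface, level with it; the furniture and walls round the work are solid. World frame = base frame: x ahead of the robot, y to its left, z up, the work surface at z = 0. Lengths are in mm, angles in rad, forces in N, time in s.
With the tool pointing down it reaches from about 275 to 750 mm from the base axis. Payload 10.2 kg.
Tool frame: the origin (TCP) lies between the finger pads; the fingertips stand 17 mm ahead of it and the grasp point (between the pads) lies 2 mm behind it; z points along the fingers, y is the line along which they close (so a half turn about z gives the same grasp; the last joint's range is limited). The gripper opens to 85 mm and grips with 20 to 120 N. Pads are 22 mm wide; open, the fingers measure 114 mm over their backs; the gripper's body (76 mm by 85 mm) begins 54 mm behind the grasp point. The pads swing forward as they close: fully open they stand 13 mm farther back than shut.
Start: joints at [-1.437, 0.313, 1.498, -0, 1.331, -0.223], TCP at [183.358, -491.946, 226.194] pointing down, gripper open.
Joint ranges: [-2.94, 2.94], [-0.97, 2.17], [0.19, 2.56], [-1.23, 4.37], [0.02, 3.11], [-2.88, 2.88]. Speed limits (rad/s): [2.39, 2.39, 3.01, 3.14, 3.14, 3.14].

### API

Orientations are given as a unit quaternion [w, x, y, z].
In Python, from rig import * gives the robot as it stands.
- The arm moves only by the tool step_arm, never from a script. Its argument "commands" is text: rows parted by semicolons, each of 7 numbers parted by spaces: the opening, from 0 (shut) to 1 (fully open), then the shift along the tool's x, y, z in cm, then the turn, a rotation vector about the tool's x, y, z in rad. In form: hand x y z rx ry rz; .... A call has 1 to 20 rows; each row is the pose to reach, as a shift and turn from the pose commanded when the call began, along the tool's axes at that moment; what a row does not reach only later rows make up. A row lasts 1/12 s, in which the tool goes at most 41.7 mm and 7.16 degrees, less where a joint would pass 70% of its speed; a pose out of reach is approached as far as the arm can. A call with a gripper value outside its range is refused whole. The fingers move at their own pace and stop on an object; "newtons" is the grip in N (left out, the last holds). Time passes only in rows, so rows that repeat a pose let the fingers close. It gives the time, the measured TCP pose, the force, the opening and the grip force at its end, in the units of the state.
- sense(): the state, without advancing time (a new reading comes with each control period).
- capture(name): name is "scene" or "top"; returns the picture (480x640x3 uint8, red, green, blue); there is no depth.
- camera_model(name): a dict with "mtx" (3x3 intrinsics, pixels), "k1" (the pictures are not rectified: a ray, as slopes to the right and down, at radius r is drawn at 1 + k1 r^2 times it, then the intrinsics apply), "eye" and "rotation" of the camera in the world. Camera axes: x right, y down, z forward; pixel columns grow to the right and rows downward; lengths in mm; the calibration is good to about 2 mm. A picture is of the moment at which its call begins. camera_model takes no time and is no camera call.
- finish_job(): hands the job in; it is judged then, once.
Trained networks look in the newest picture that a camera, given by its name, has taken for a name from the list of things; names that differ only in an ending like _2 or _b are one class to them, and where a whole thing is asked for, a point or a joint stands for the part that bears it (a point fixed in the world has none). Each returns a list of dicts, best first, with "score" (0 to 1); they miss things now and then, are a little off and sometimes report something else, mostly with a low value. They report only what shows in the picture. A call takes as long as a camera call. They do not tell look-alikes from the thing itself.
- search_frame(camera, label): "rect" ([centre column, centre row, width, height] in pixels, round what is visible of it).
- trace(camera, label): "mask" (480x640 bool, what is visible of it) and "rect" ([centre column, centre row, width, height] in pixels, round what is visible of it).
- spot_point(camera, label): "xy" ([column, row] in pixels: a listed point, or the origin of a listed thing).
The state is a dict: "time_s": time; "joints": joint angles; "dq": joint speeds; "tau": joint torques, N m; "eef_pos": TCP position; "ee_rot": TCP orientation; "force": force on the tool from outside, world axes, zero at the start; "wrist_torque": the same for the moment, N m; "grip_width": opening from 0.0 (shut) to 1.0 (fully open); "grip_force": force on a finger pad.
Only numpy, scipy, OpenCV 4.12 (cv2) and the standard library are available. Lean on these libraries where they do the work, as an engineer would, in place of code of your own. Each camera call takes 0.05 s, during which the arm holds its last target. There are 200 camera calls.

### The job

Push the flat bar blank on the marking-out jig snugly home, its long side flush against the long steel fence and its end against the end stop, leaving the punch in its holder meanwhile. Then draw the centre punch out of its leaning holder, turn it upright with the point down and finish while holding it still in the gripper, the point some 4 cm above the cross on the middle of the blank and touching nothing; the blank stays against its stops. Leave the hammer, the tape roll and the cup where they are.

Things in the scene. Friction and masses are not known exactly. Their poses are not given: they have to be found in the camera images.
- jig: Fixed jig: plywood bed 120 (x) x 200 (y) x 10 mm, origin at the centre of its underside. On it two steel strips, 12 mm wide, tops at z = 22 mm: the long fence along the far (+x) edge, inner face at x = +48 mm, and the end stop along the -y end (right), inner face at y = -88 mm. A blank that is home has its origin at x = +28, y = -38, z = +10 mm in this frame, axes parallel to the jig's.
- blank: Loose flat aluminium bar, 40 (x) x 100 (y) x 15 mm thick, about 0.17 kg, lying flat on the jig's bed (top 25 mm above the desk), at the start 30 to 65 mm from its place and up to 0.3 rad askew. Origin at the centre of its underside. It slides easily when pushed and stays where it is left. Fence and stop are 3 mm lower than its top.
- blank_mark (a point): Centre of the scribed black cross on the middle of the blank's top face, 15 mm above the blank's origin.
- holder: Fixed punch holder: wooden base 115 x 75 x 10 mm with a dark steel socket tube (outside 26, bore 18, length 90 mm, closed at the bottom) leaning 45 degrees to the holder's -x, roughly towards the robot, mouth up. Origin at the underside of the base; in this frame the tube's axis runs from its bottom (35, 0, 30) to its mouth (-28.6, 0, 93.6) mm.
- holder_mouth (a point): Centre of the socket tube's mouth, 94 mm above the desk.
- punch: Loose round steel centre punch, 150 mm long, 14 mm thick, about 0.15 kg; the lowest 40 mm taper to the point, dark grooves round the middle. Origin at the point, +z along the punch to the flat head. At the start it sits loosely in the tube, leaning 45 degrees, point down in the bore; the last 65 mm with the head stick out. Draw it 85 mm or more along the tube to free the point.
- punch_tip (a point): The point of the punch.
- punch_head (a point): Centre of the punch's flat head, 150 mm from the point; in the holder about 140 mm above the desk.
- hammer: Bystander: hammer lying on the desk beyond the jig, about 260 mm long. Leave it alone.
- tape_roll: Bystander: roll of tape, 100 mm across and 25 mm high, lying flat beyond the cup. Leave it alone.
- cup_a: Bystander: small clear measuring cup, 70 mm across and 47 mm high, standing to the left of the holder. Leave it alone.
Not all that is in view belongs to the job. Of the things that look like the blank, the smaller one is meant.

How it is judged:
By the outcome, as a careful person would: the job done as asked, in the order asked, and still so for the second after the job is handed in, while the arm keeps its last pose, push and grip.
It also fails if it takes over 62 s, if anything falls off the work surface, if the arm or the gripper's body presses on something with over 40 N, if the wrist force passes 120 N, or if a joint passes its speed limit or range.

## Working session

There is one attempt and no reset: what is moved stays moved. The work goes in short steps, Python scripts to look and compute and a tool call to move; the robot and the scene stay as the last step left them, time stands still between calls to the robot, and variables do not carry over. Pictures are saved under pics/ and viewed, at most 12 in all, crops included, and the job is handed in when it is done.

Besides the shell and the picture viewer there is one more tool, called after "Call:" as a command line: name --argument value ..., lists and objects as JSON in quotes. step_arm: Moves the arm, as the interface text tells. Its arguments: {"type":"object","properties":{"commands":{"type":"string"},"newtons":{"type":"number"}},"required":["commands"]}

```bash
mkdir -p pics
cat > h.py <<'E'
from rig import *
import numpy as np, cv2
from scipy.spatial.transform import Rotation as R
def px2ray(n,uv):
    m=camera_model(n);K=np.array(m["mtx"]);d=np.array([(uv[0]-K[0,2])/K[0,0],(uv[1]-K[1,2])/K[1,1]])
    s=d.copy()
    for _ in range(20): s=d/(1+m["k1"]*(s@s))
    return np.array(m["eye"],float),np.array(m["rotation"])@np.r_[s,1]
def at_z(n,uv,z):
    e,d=px2ray(n,uv);return e+d*(z-e[2])/d[2]
def proj(n,P):
    m=camera_model(n);K=np.array(m["mtx"]);c=np.array(m["rotation"]).T@(np.array(P,float)-np.array(m["eye"]))
    s=c[:2]/c[2];s=s*(1+m["k1"]*(s@s));return K[:2,:2]@s+K[:2,2]
def tri(a,b):
    (e1,d1),(e2,d2)=px2ray("scene",a),px2ray("top",b)
    A=np.c_[d1,-d2];t=np.linalg.lstsq(A,e2-e1,rcond=None)[0]
    p,q=e1+d1*t[0],e2+d2*t[1];return (p+q)/2,np.linalg.norm(p-q)
def totool(v):  # world mm -> tool cm at present pose
    q=sense()["ee_rot"];return R.from_quat([q[1],q[2],q[3],q[0]]).inv().apply(v)/10
def save(n,f):
    im=capture(n);cv2.imwrite("pics/"+f,im[:,:,::-1].copy());return im
E
python3 - <<'E'
from h import *
np.set_printoptions(precision=1,suppress=True)
a=save("scene","s0.png");b=save("top","t0.png")
for n in("scene","top"):
    m=camera_model(n);print(n,np.array(m["eye"]),m["rotation"],m["k1"])
    for l in["blank","blank_mark","holder_mouth","punch_tip","punch_head","jig","holder"]:
        print(n,l,[(np.round(r["xy"],1),round(r["score"],2)) for r in spot_point(n,l)][:4])
    for l in["blank","jig","cup_a","hammer"]:
        print(n,l,"rect",[(np.round(r["rect"]),round(r["score"],2)) for r in search_frame(n,l)][:4])
print(sense())
E
```

```text
scene [-198.2  850.8 1428.6] [ 0.1 -0.3  0.9 -0.3] -0.08350233886090692
scene blank [(array([383.2, 229.7]), 0.84), (array([432.7, 201.2]), 0.6), (array([321.6, 278.1]), 0.36)]
scene blank_mark [(array([430.7, 196.3]), 0.97), (array([382.5, 229.5]), 0.96)]
scene holder_mouth [(array([303.4, 287.7]), 0.83)]
scene punch_tip []
scene punch_head [(array([386.5, 230.6]), 0.62), (array([317.1, 279.3]), 0.49)]
scene jig [(array([384.4, 237. ]), 0.81)]
scene holder [(array([295.3, 302. ]), 0.77)]
scene blank rect [(array([382., 230.,  25.,  26.]), 0.91), (array([426., 196.,  24.,  21.]), 0.9)]
scene jig rect [(array([383., 236.,  74.,  57.]), 0.82), (array([362., 181.,  48.,  58.]), 0.52)]
scene cup_a rect [(array([271., 364.,  24.,  33.]), 0.55)]
scene hammer rect [(array([362., 181.,  50.,  57.]), 0.73)]
top [ 500.9   29.4 1528.9] [ 0.  -0.7  0.7 -0. ] -0.1585883742596912
top blank [(array([468.5, 262.8]), 0.97), (array([386.2, 260.7]), 0.61)]
top blank_mark [(array([467.6, 266. ]), 0.92), (array([389.4, 260.9]), 0.65), (array([189.6, 292.8]), 0.16)]
top holder_mouth [(array([254.4, 262.6]
[... 215 characters left out ...]
op blank rect [(array([468., 265.,  45.,  56.]), 0.97), (array([388., 261.,  34.,  16.]), 0.89), (array([423., 184.,  56.,  92.]), 0.17)]
top jig rect [(array([387., 260.,  76.,  57.]), 0.87)]
top cup_a rect [(array([187., 292.,  28.,  24.]), 0.86)]
top hammer rect [(array([424., 184.,  52.,  91.]), 0.93)]
{'time_s': 1.2, 'joints': array([-1.4,  0.3,  1.5, -0. ,  1.3, -0.2]), 'dq': array([ 0., -0., -0.,  0.,  0.,  0.]), 'tau': array([ -0. , -41.2, -26. ,  -0. ,   0. ,   0. ]), 'eef_pos': array([ 183.4, -492. ,  226.2]), 'ee_rot': array([ 0. ,  1. ,  0.2, -0. ]), 'force': array([-0.3, -0.5,  0.8]), 'wrist_torque': array([ 0.1, -0. , -0. ]), 'grip_force': 0.0, 'grip_width': 1.0036052897389756}
```

View pics/s0.png

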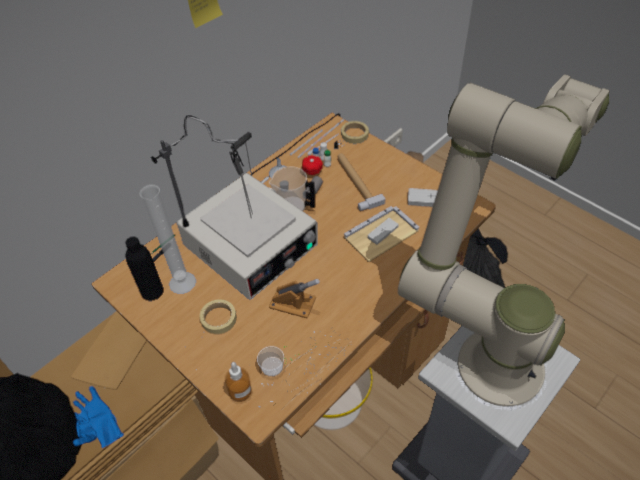

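View pics/t0.png

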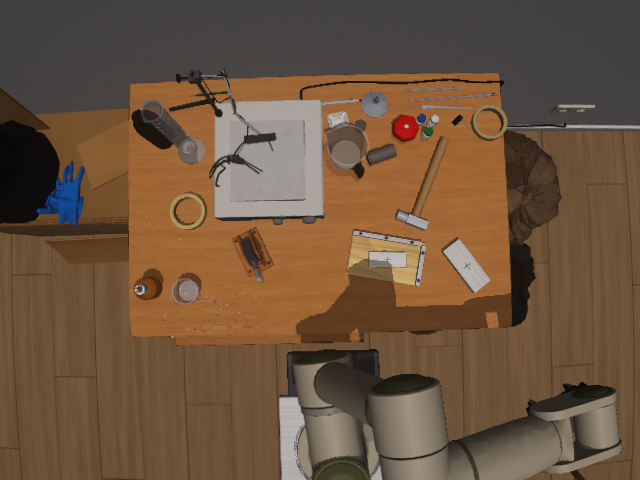

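The top view shows two blank-like bars: one lying on the jig at (388,261) and a larger one on the bare desk at (468,265). The one on the jig fits, because it is smaller and lies on the bed. The holder is at about (252,252), with the punch head at about (259,279) leaning towards the robot. I'll confirm in one crop.

Run:
```python
from h import *
np.set_printoptions(precision=1,suppress=True)
b=cv2.imread("pics/t0.png")
c1=cv2.resize(b[220:300,335:435],None,fx=5.5,fy=5.5,interpolation=cv2.INTER_CUBIC)
c2=cv2.resize(b[220:300,225:270],None,fx=5.5,fy=5.5,interpolation=cv2.INTER_CUBIC)
cv2.imwrite("pics/c0.png",np.hstack([c1,c2])[:, :800])
capture("top");capture("scene")
for l in["blank","jig","punch","holder"]:
  for n in ("top","scene"):
    for r in trace(n,l)[:2]:
        m=r["mask"].astype(np.uint8);ctr=max(cv2.findContours(m,0,1)[0],key=cv2.contourArea)[:,0].astype(float)
        z={"blank":25,"jig":22 if 0 else 10,"punch":120,"holder":10}[l]
        w=np.array([at_z(n,p,z)[:2] for p in ctr],np.float32)
        print(n,l,round(r["score"],2),np.round(r["rect"]),"rect mm",cv2.minAreaRect(w))
for n in("top","scene"): print(camera_model(n))
```

```text
Traceback (most recent call last):
  File "h.py", line 10, in at_z
    e,d=px2ray(n,uv);return e+d*(z-e[2])/d[2]
        ~~~~~~^^^^^^
  File "h.py", line 8, in px2ray
    return np.array(m["eye"],float),np.array(m["rotation"])@np.r_[s,1]
                                    ~~~~~~~~~~~~~~~~~~~~~~~^~~~~~~~~~~
ValueError: matmul: Input operand 1 has a mismatch in its core dimension 0, with gufunc signature (n?,k),(k,m?)->(n?,m?) (size 3 is different from 4)
```

View pics/c0.png

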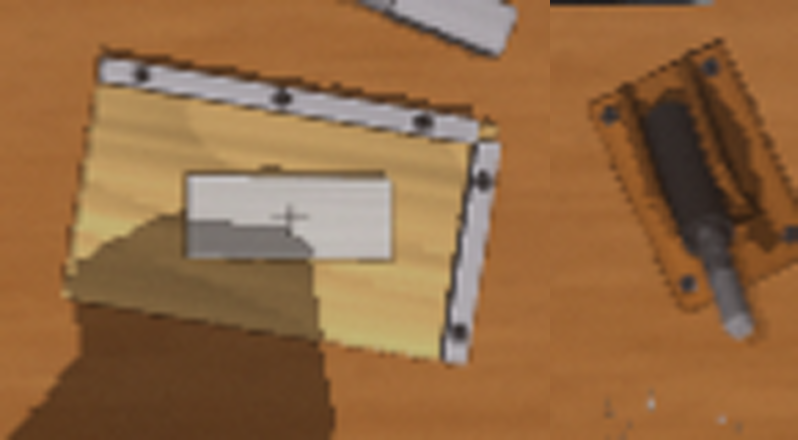

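The crop shows the bar with a cross on the jig (corners at about (185,172), (390,178), (393,262) and (185,258) in the crop), so this is the one meant. The fence is on the far side and the stop on the right. The camera rotation is a quaternion, so I'll fix the helper.

```bash
sed -i 's/np.array(m\["rotation"\])/rot(m["rotation"])/' h.py
cat >> h.py <<'E'
def rot(q): return R.from_quat([q[1],q[2],q[3],q[0]]).as_matrix()
E
python3 - <<'E'
from h import *
np.set_printoptions(precision=1,suppress=True)
f=lambda p:(335+p[0]/5.5-.5,220+p[1]/5.5-.5)
print("blank corners",np.array([at_z("top",f(p),25)[:2] for p in[(185,172),(390,178),(393,262),(185,258)]]))
print("mark",at_z("top",f((290,216)),25))
print("fence inner top edge",np.array([at_z("top",f(p),22)[:2] for p in[(97,85),(470,142)]]))
print("stop inner",np.array([at_z("top",f(p),22)[:2] for p in[(470,142),(442,358)]]))
print("bed corners(top10; far right 22)",np.array([at_z("top",f(p),z)[:2] for p,z in[((100,54),22),((500,128),10),((463,362),22),((66,298),10)]]))
print("head top z140",at_z("top",(335+0,0),140)[:2]*0,at_z("top",(225+(740-550)/5.5-.5,220+330/5.5-.5),138))
print("mouth z94",at_z("top",(225+(706-550)/5.5-.5,220+245/5.5-.5),94), at_z("top",(254.4,262.6),94))
print("holder base",np.array([at_z("top",(225+(p[0]-550)/5.5-.5,220+p[1]/5.5-.5),10)[:2] for p in[(588,105),(720,38),(840,245),(687,312)]]))
capture("top");capture("scene")
for l in["blank","jig","punch","holder"]:
  for n in ("top","scene"):
    for r in trace(n,l)[:2]:
        m=r["mask"].astype(np.uint8);ctr=max(cv2.findContours(m,0,1)[0],key=cv2.contourArea)[:,0].astype(float)
        z={"blank":25,"jig":10,"punch":120,"holder":10}[l]
        w=np.array([at_z(n,p,z)[:2] for p in ctr],np.float32)
        print(n,l,round(r["score"],2),np.round(r["rect"]),"rect mm",np.round(np.hstack(cv2.minAreaRect(w)),1))
a=[("holder_mouth",(303.4,287.7),(254.4,262.6)),("head",(317.1,279.3),(258.9,279.5)),("mark",(382.5,229.5),(389.4,260.9))]
for l,s,t in a: print(l,*tri(s,t), at_z("scene",s,{"holder_mouth":94,"head":140,"mark":25}[l]))
E
```

```text
blank corners [[ 542.2  -94.8]
 [ 536.4 -195.2]
 [ 495.4 -195.3]
 [ 500.3  -93.5]]
mark [ 519.3 -145.5   25. ]
fence inner top edge [[ 586.1  -53.3]
 [ 553.  -235.8]]
stop inner [[ 553.  -235.8]
 [ 447.7 -218.3]]
bed corners(top10; far right 22) [[ 601.2  -55.3]
 [ 559.9 -253.1]
 [ 445.4 -228.6]
 [ 482.3  -35.6]]
head top z140 [ 0. -0.] [475.2 187.2 138. ]
mouth z94 [514.3 207.2  94. ] [517.9 203.1  94. ]
holder base [[585.9 275. ]
 [617.3 208.5]
 [513.4 151.3]
 [482.3 227.8]]
top blank 0.89 [468. 265.  50.  55.] rect mm [ 494.2 -359.4  144.4   62.    36.3]
top blank 0.81 [388. 261.  36.  18.] rect mm [ 517.6 -143.6   99.7   40.3   88.1]
scene blank 0.93 [383. 230.  30.  27.] rect mm [ 514.7 -142.3  108.    46.1   87.6]
scene blank 0.64 [424. 196.  29.  16.] rect mm [ 511.1 -335.3   83.6   76.5   33.7]
top jig 0.79 [387. 260.  77.  60.] rect mm [ 520.6 -143.7  205.2  123.2   78.8]
scene jig 0.96 [384. 235.  75.  56.] rect mm [ 522.6 -147.6  211.7  133.3   78.8]
scene jig 0.22 [363. 181.  52.  55.] rect mm [ 723.  -283.7   95.5  280.2   57.9]
scene punch 0.66 [220. 316.  38.  35.] rect mm [600.  428.2  96.1 102.9  42.1]
scene punch 0.56 [309. 284.  17.  11.] rect mm [493.7 197.3  51.   16.3  64.3]
top holder 0.77 [253. 250.  42.  48.] rect mm [548.7 217.7 114.7  76.8  25. ]
top holder 0.57 [186. 292.  28.  24.] rect mm [445.9 406.3  72.6  65.6  88.8]
scene holder 0.98 [290. 298.  42.  39.] rect mm [551.4 208.5 115.4 105.2  24.7]
scene holder 0.54 [307. 286.  15.  12.] rect mm [552.3 144.3  56.6  18.2  66.8]
holder_mouth [516.6 202.9  85.3] 3.8222147847277004 [510.4 206.   94. ]
head [475.4 187.  144.4] 0.3869710382300304 [477.9 184.8 140. ]
mark [ 516.2 -149.2   22.1] 7.221505627330447 [ 517.3 -144.6   25. ]
```

```bash
cat >> h.py <<'E'
YAW=-0.19; JC=np.array([521.5,-144.]); EX=np.array([np.cos(YAW),np.sin(YAW)]); EY=np.array([-EX[1],EX[0]])
def jig(x,y,z): return np.r_[JC+x*EX+y*EY,z]
def down(yaw): # tool z down, tool x at yaw
    c,s=np.cos(yaw),np.sin(yaw);return np.array([[c,s,0],[s,-c,0],[0,0,-1.]])
def move(pos,Rt=None):
    s=sense();R0=rot(s["ee_rot"]);d=R0.T@(np.array(pos)-s["eef_pos"])/10
    rv=np.zeros(3) if Rt is None else R.from_matrix(R0.T@Rt).as_rotvec()
    print("shift cm",np.round(d,2),"turn",np.round(rv,3),"rows>=",np.linalg.norm(d)/4.17,np.degrees(np.linalg.norm(rv))/7.16)
    return d,rv
E
python3 - <<'E'
from h import *
s=sense();print(rot(s["ee_rot"]).round(3),s["eef_pos"],s["time_s"])
for y in(YAW,YAW+np.pi): move(jig(-58,-1,100),down(y))
E
```

```text
[[ 0.937  0.349  0.   ]
 [ 0.349 -0.937  0.   ]
 [ 0.    -0.    -1.   ]] [ 183.38250629 -491.91668742  226.18150379] 1.85
shift cm [ 38.83 -23.72  12.62] turn [-0.    -0.     0.547] rows>= 11.32319741784998 4.375635672223979
shift cm [ 38.83 -23.72  12.62] turn [ 0.    -0.    -2.595] rows>= 11.32319741784998 20.764029158814996
```

Call:
step_arm --commands "0.5 3.5 -2.1 0 0 0 0.05; 0.5 7 -4.3 0 0 0 0.1; 0.5 10.5 -6.4 0 0 0 0.16; 0.5 14 -8.5 0 0 0 0.22; 0.5 17.5 -10.7 2 0 0 0.28; 0.5 21 -12.8 4 0 0 0.34; 0.5 24.5 -15 6 0 0 0.4; 0.5 28 -17.1 8 0 0 0.45; 0.5 31.5 -19.3 10 0 0 0.5; 0.5 35 -21.4 12 0 0 0.54; 0.5 38.83 -23.72 12.6 0 0 0.547; 0.5 38.83 -23.72 12.62 0 0 0.547; 0.5 38.83 -23.72 12.62 0 0 0.547; 0.5 38.83 -23.72 12.62 0 0 0.547; 0.5 38.83 -23.72 12.62 0 0 0.547; 0.5 38.83 -23.72 12.62 0 0 0.547"

```text
time_s: 3.18
eef_pos: [464.1, -135.0, 100.4]
ee_rot: [0.0, 0.995, -0.096, 0.0]
force: [0.2, -0.4, 0.1]
grip_width: 0.5
grip_force: 0.0
```

Run:
```python
from h import *
b=save("top","t1.png");save("scene","s1.png")
s=sense();print(s["eef_pos"],s["grip_width"],s["time_s"]);move(jig(-58,-1,35),down(YAW))
b=b[:,:,::-1];a=cv2.imread("pics/s1.png")
c1=cv2.resize(b[215:305,335:435],None,fx=4,fy=4,interpolation=cv2.INTER_CUBIC)
c2=cv2.resize(a[200:290,335:435],None,fx=4,fy=4,interpolation=cv2.INTER_CUBIC)
cv2.imwrite("pics/c1.png",np.hstack([c1,c2]))
```

```text
[ 464.07060448 -135.01489471  100.3842412 ] 0.49747113144422617 3.2833
shift cm [ 0.   -0.1   6.54] turn [ 0.    -0.001 -0.002] rows>= 1.5681607646720102 0.01601099526514461
```

View pics/c1.png

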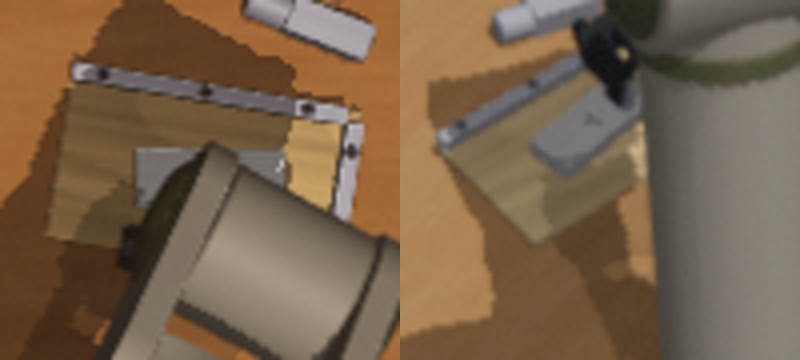

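The arm hides the near side, but the scene view shows the gripper short of the blank's near side, at the expected spot. I'll go down and push towards the fence.

Call:
step_arm --commands "0.5 0 -0.1 3.5 0 0 0; 0.5 0 -0.1 6.5 0 0 0; 0.5 0 -0.1 7.2 0 0 0; 0.5 0 -0.1 7.2 0 0 0; 0.5 0.6 -0.1 7.2 0 0 0; 0.5 1.2 -0.1 7.2 0 0 0; 0.5 1.6 -0.1 7.2 0 0 0; 0.5 2 -0.1 7.2 0 0 0; 0.5 2.4 -0.1 7.2 0 0 0; 0.5 2.8 -0.1 7.2 0 0 0; 0.5 3.2 -0.1 7.2 0 0 0; 0.5 3.6 -0.1 7.2 0 0 0; 0.5 4 -0.1 7.2 0 0 0; 0.5 4.4 -0.1 7.2 0 0 0; 0.5 4.7 -0.1 7.2 0 0 0; 0.5 5 -0.1 7.2 0 0 0; 0.5 5.2 -0.1 7.2 0 0 0; 0.5 5.2 -0.1 7.2 0 0 0"

```text
time_s: 4.78
eef_pos: [515.9, -143.0, 28.0]
ee_rot: [0.0, 0.995, -0.095, 0.0]
force: [-0.4, -0.3, -0.1]
grip_width: 0.502
grip_force: 0.0
```

Call:
step_arm --commands "0.5 0.1 0 0 0 0 0; 0.5 0.2 0 0 0 0 0; 0.5 0.3 0 0 0 0 0; 0.5 0.4 0 0 0 0 0; 0.5 0.4 0 0 0 0 0"

```text
time_s: 5.2
eef_pos: [519.7, -143.7, 28.0]
ee_rot: [0.0, 0.995, -0.095, 0.0]
force: [-0.4, -0.1, 0.2]
grip_width: 0.504
grip_force: 0.0
```

Run:
```python
from h import *
s=sense();print(s["eef_pos"],s["force"],EX@(s["eef_pos"][:2]-JC))
a=save("scene","s2.png");c=cv2.resize(a[200:290,335:435,::-1],None,fx=6,fy=6,interpolation=cv2.INTER_CUBIC);cv2.imwrite("pics/c2.png",c)
```

```text
[ 519.67896136 -143.71462822   28.0223867 ] [-0.41321044 -0.14542923  0.2010247 ] -1.8421626515313025
```

View pics/c2.png

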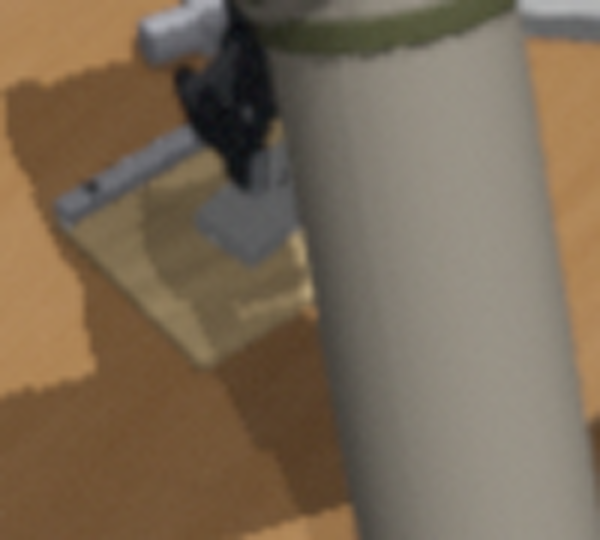

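Run:
```python
from h import *
np.set_printoptions(precision=1,suppress=True)
s=sense();p=s["eef_pos"]
for dy in(21,35):
  for z in(14,26,40): print(dy,z,proj("scene",np.r_[p[:2]+dy*EY,z]),(proj("scene",np.r_[p[:2]+dy*EY,z])-[335,200])*6)
for c in[(195,220),(250,262)]:
    print(at_z("scene",(335+c[0]/6-.5,200+c[1]/6-.5),25))
```

```text
21 14 [376.3 234.8] [247.7 209. ]
21 26 [376.5 232.3] [248.7 193.6]
21 40 [376.7 229.2] [249.9 175.4]
35 14 [372.7 237. ] [226.4 221.8]
35 26 [372.9 234.4] [227.4 206.4]
35 40 [373.1 231.4] [228.4 188.3]
[535.5 -92.8  25. ]
[497.3 -89.9  25. ]
```

The crop shows the blank's left end unmoved, with corners at crop (195,220) and (250,262), and the fingertip above it. The half-open tips stand higher than I assumed and passed over the bar. I'll back off and push with shut fingers, whose tip length is known.

Call:
step_arm --commands "0.5 0 0 -1.5 0 0 0; 0.3 -2.5 0 -2.5 0 0 0; 0 -5.6 0 -2.5 0 0 0; 0 -5.6 0 -2.5 0 0 0; 0 -5.6 0 -2.5 0 0 0; 0 -5.6 0 -2.5 0 0 0; 0 -5.6 0 -2.5 0 0 0; 0 -5.6 0 -2.5 0 0 0; 0 -5.6 0 -1.2 0 0 0; 0 -5.6 0 -0.6 0 0 0; 0 -5.6 0 -0.4 0 0 0; 0 -5.6 0 -0.4 0 0 0"

```text
time_s: 6.25
eef_pos: [464.4, -133.0, 31.5]
ee_rot: [-0.0, 0.995, -0.095, -0.001]
force: [-0.0, 0.4, 0.2]
grip_width: 0.001
grip_force: 0.0
```

Call:
step_arm --commands "0 0.6 0 0 0 0 0; 0 1.2 0 0 0 0 0; 0 1.5 0 0 0 0 0; 0 1.8 0 0 0 0 0; 0 2.1 0 0 0 0 0; 0 2.4 0 0 0 0 0; 0 2.7 0 0 0 0 0; 0 3 0 0 0 0 0; 0 3 0 0 0 0 0"

```text
time_s: 7.0
eef_pos: [494.5, -138.9, 32.0]
ee_rot: [0.0, 0.995, -0.095, 0.0]
force: [0.1, -0.1, 0.2]
grip_width: 0.0
grip_force: 0.0
```

Run:
```python
from h import *
s=sense();print(s["eef_pos"],s["force"],s["grip_width"],EX@(s["eef_pos"][:2]-JC))
a=save("scene","s3.png");c=cv2.resize(a[200:290,335:435,::-1],None,fx=6,fy=6,interpolation=cv2.INTER_CUBIC);cv2.imwrite("pics/c3.png",c)
```

```text
[ 494.50642857 -138.90104005   32.04245412] [ 0.08306049 -0.12659966  0.19640694] 0.0002601565798079546 -27.470785404423324
```

View pics/c3.png

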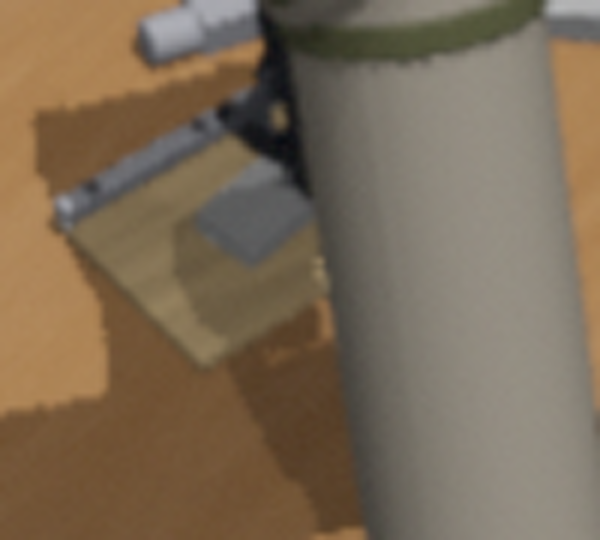

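The blank's visible corners, at crop (195,222) and (250,265), look unmoved so far. I'll go on and check with numbers.

Call:
step_arm --commands "0 0.3 0 0 0 0 0; 0 0.6 0 0 0 0 0; 0 0.9 0 0 0 0 0; 0 1.2 0 0 0 0 0; 0 1.5 0 0 0 0 0; 0 1.5 0 0 0 0 0"

```text
time_s: 7.55
eef_pos: [509.3, -141.8, 32.0]
ee_rot: [0.0, 0.995, -0.095, 0.0]
force: [-0.3, -1.1, 0.8]
grip_width: 0.0
grip_force: 0.0
```

```bash
cat >> h.py <<'E'
def blankmask(n):
    for r in trace(n,"blank"):
        c,rw=r["rect"][:2]
        p=at_z(n,(c,rw),25)
        if abs(p[1]+150)<80 and abs(p[0]-520)<80:
            ctr=max(cv2.findContours(r["mask"].astype(np.uint8),0,1)[0],key=cv2.contourArea)[:,0].astype(float)
            w=np.array([at_z(n,q,25)[:2] for q in ctr],np.float32)-JC
            w=np.c_[w@EX,w@EY].astype(np.float32)
            print(n,round(r["score"],2),"jig frame rect",np.round(np.hstack(cv2.minAreaRect(w)),1),"x",w[:,0].min().round(1),w[:,0].max().round(1),"y",w[:,1].min().round(1),w[:,1].max().round(1))
            return r["mask"]
E
python3 - <<'E'
from h import *
s=sense();print(s["eef_pos"],s["force"],EX@(s["eef_pos"][:2]-JC),EY@(s["eef_pos"][:2]-JC))
a=save("scene","s4.png");b=save("top","t4.png")
for n in("scene","top"): blankmask(n)
c=cv2.resize(a[205:275,340:430,::-1],None,fx=8,fy=8,interpolation=cv2.INTER_CUBIC);cv2.imwrite("pics/c4.png",c)
E
```

```text
[ 509.29041671 -141.76179247   32.03321845] [-0.27699112 -1.11472013  0.81385829] -12.412567903899138 -0.10795913667384346
scene 0.48 jig frame rect [-9.8 22.7 48.3 63.4 10.6] x -35.6 18.4 y -4.6 55.2
```

View pics/c4.png

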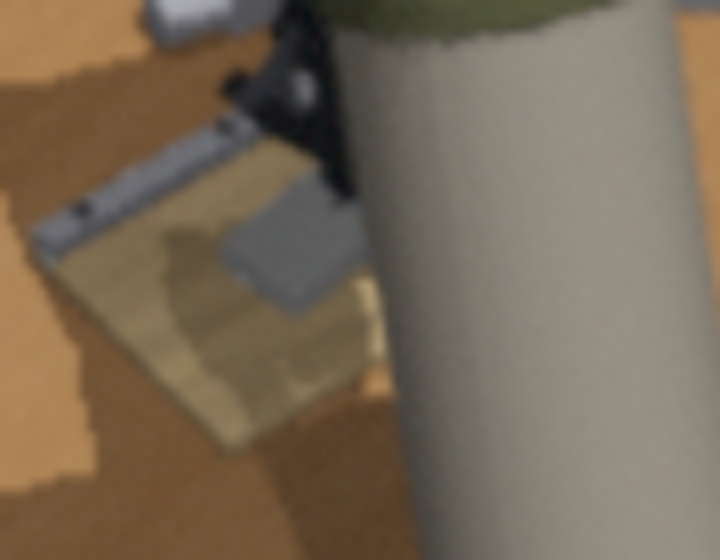

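The corners, at crop (225,245) and (297,312), are still in the same place, so the shut fingers are passing above the bar too. I'll back off and feel for the bed to learn the true tip height.

Call:
step_arm --commands "0 0 0 -0.5 0 0 0; 0 -2 0 -0.5 0 0 0; 0 -4 0 -0.5 0 0 0; 0 -4.2 0 -0.5 0 0 0; 0 -4.2 0 0 0 0 0; 0 -4.2 0 0.3 0 0 0; 0 -4.2 0 0.6 0 0 0; 0 -4.2 0 0.6 0 0 0"

```text
time_s: 8.42
eef_pos: [467.7, -133.6, 25.3]
ee_rot: [-0.0, 0.995, -0.095, -0.0]
force: [0.1, 0.7, -0.1]
grip_width: 0.003
grip_force: 0.0
```

Call:
step_arm --commands "0 0 0 0.15 0 0 0; 0 0 0 0.3 0 0 0; 0 0 0 0.3 0 0 0"

```text
time_s: 8.67
eef_pos: [467.5, -133.6, 22.7]
ee_rot: [-0.0, 0.995, -0.095, -0.0]
force: [-0.8, -0.8, -0.2]
grip_width: -0.002
grip_force: 0.0
```

Call:
step_arm --commands "0 0 0 0.15 0 0 0; 0 0 0 0.3 0 0 0; 0 0 0 0.3 0 0 0"

```text
time_s: 8.92
eef_pos: [467.4, -133.6, 19.8]
ee_rot: [-0.0, 0.995, -0.095, -0.0]
force: [-0.9, -0.4, -0.4]
grip_width: -0.001
grip_force: 0.0
```

Call:
step_arm --commands "0 0 0 0.15 0 0 0; 0 0 0 0.3 0 0 0; 0 0 0 0.3 0 0 0"

```text
time_s: 9.17
eef_pos: [467.4, -133.6, 16.7]
ee_rot: [-0.0, 0.995, -0.095, -0.0]
force: [0.1, 0.3, 0.6]
grip_width: 0.002
grip_force: 0.0
```

Call:
step_arm --commands "0 0.5 0 0 0 0 0; 0 1 0 0 0 0 0; 0 1.4 0 0 0 0 0; 0 1.8 0 0 0 0 0; 0 2.2 0 0 0 0 0; 0 2.6 0 0 0 0 0; 0 3 0 0 0 0 0; 0 3.4 0 0 0 0 0; 0 3.7 0 0 0 0 0; 0 4 0 0 0 0 0; 0 4 0 0 0 0 0"

```text
time_s: 10.08
eef_pos: [507.3, -141.4, 17.0]
ee_rot: [0.0, 0.995, -0.095, 0.0]
force: [0.5, 0.4, 0.3]
grip_width: -0.001
grip_force: 0.2
```

Run:
```python
from h import *
s=sense();print(s["eef_pos"],s["force"],EX@(s["eef_pos"][:2]-JC),EY@(s["eef_pos"][:2]-JC))
a=save("scene","s5.png");b=save("top","t5.png")
for n in("scene","top"): blankmask(n)
c=cv2.resize(a[205:275,340:400,::-1],None,fx=6,fy=6,interpolation=cv2.INTER_CUBIC)
d=cv2.resize(b[215:285,340:410,::-1],None,fx=6,fy=6,interpolation=cv2.INTER_CUBIC);cv2.imwrite("pics/c5.png",np.hstack([c,d]))
```

```text
[ 507.34135327 -141.38386964   17.03129052] [0.51259293 0.36397397 0.2988573 ] -14.397930545929349 -0.10493528048851157
scene 0.48 jig frame rect [12.9 27.8 39.8 44.8 89.9] x -9.5 35.3 y 7.9 47.7
```

View pics/c5.png

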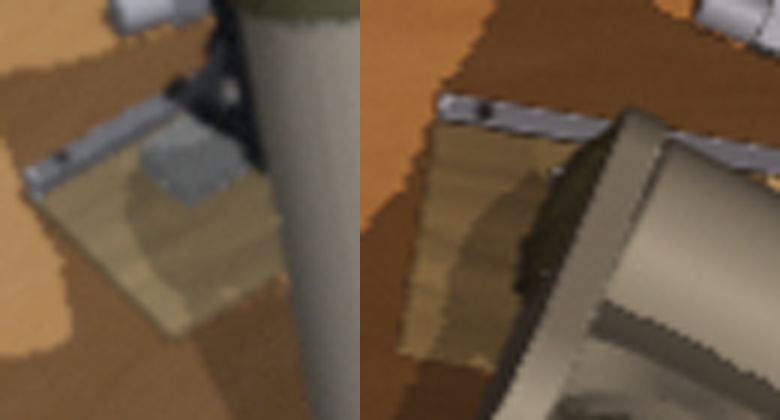

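The blank has moved now and squared itself to the jig, with its left end at crop (140,155) to (190,200). Two picture views are left. I'll go on towards the fence by feel.

Call:
step_arm --commands "0 0.3 0 0 0 0 0; 0 0.6 0 0 0 0 0; 0 0.8 0 0 0 0 0; 0 1 0 0 0 0 0; 0 1 0 0 0 0 0"

```text
time_s: 10.7
eef_pos: [517.0, -143.2, 17.0]
ee_rot: [0.0, 0.995, -0.095, 0.0]
force: [-0.2, 0.2, -0.0]
grip_width: -0.002
grip_force: 0.2
```

Call:
step_arm --commands "0 0.15 0 0 0 0 0; 0 0.3 0 0 0 0 0; 0 0.3 0 0 0 0 0"

```text
time_s: 10.95
eef_pos: [517.9, -143.1, 16.6]
ee_rot: [-0.001, 0.996, -0.095, -0.003]
force: [-9.9, 0.1, 4.8]
grip_width: -0.003
grip_force: 4.9
```

Call:
step_arm --commands "0 -1 0 0 0 0 0; 0 -1 -2 -3 0 0 0; 0 0.5 -5.5 -4 0 0 0; 0 3.1 -8.2 -4 0 0 0; 0 3.1 -8.2 -4 0 0 0; 0 3.1 -8.2 -2 0 0 0; 0 3.1 -8.2 -0.4 0 0 0; 0 3.1 -8.2 0 0 0 0; 0 3.1 -8.2 0 0 0 0"

```text
time_s: 11.7
eef_pos: [564.9, -69.0, 16.0]
ee_rot: [-0.0, 0.995, -0.095, -0.001]
force: [0.6, -0.6, -0.4]
grip_width: 0.002
grip_force: 0.0
```

Call:
step_arm --commands "0 0 0.4 0 0 0 0; 0 0 0.8 0 0 0 0; 0 0 1.2 0 0 0 0; 0 0 1.6 0 0 0 0; 0 0 2 0 0 0 0; 0 0 2.4 0 0 0 0; 0 0 2.8 0 0 0 0; 0 0 3.2 0 0 0 0; 0 0 3.6 0 0 0 0; 0 0 4 0 0 0 0; 0 0 4.3 0 0 0 0; 0 0 4.6 0 0 0 0; 0 0 4.9 0 0 0 0; 0 0 4.9 0 0 0 0"

```text
time_s: 12.87
eef_pos: [556.1, -117.6, 17.0]
ee_rot: [0.0, 0.995, -0.095, -0.0]
force: [-0.2, 0.5, 0.0]
grip_width: 0.004
grip_force: 0.0
```

Run:
```python
from h import *
s=sense();print(s["eef_pos"],s["force"],EX@(s["eef_pos"][:2]-JC),EY@(s["eef_pos"][:2]-JC))
```

```text
[ 556.11871231 -117.64202325   17.00699193] [-0.20523503  0.45479624  0.0141994 ] 29.017783738853545 32.42169655282464
```

Call:
step_arm --commands "0 0 0.2 0 0 0 0; 0 0 0.4 0 0 0 0; 0 0 0.5 0 0 0 0; 0 0 0.5 0 0 0 0"

```text
time_s: 13.2
eef_pos: [555.2, -122.3, 16.9]
ee_rot: [0.0, 0.995, -0.095, -0.0]
force: [0.3, -0.5, -0.1]
grip_width: 0.002
grip_force: 0.1
```

Call:
step_arm --commands "0 0 0.15 0 0 0 0; 0 0 0.3 0 0 0 0; 0 0 0.3 0 0 0 0"

```text
time_s: 13.45
eef_pos: [554.6, -125.2, 17.0]
ee_rot: [0.0, 0.995, -0.095, -0.0]
force: [0.7, -0.4, 1.0]
grip_width: -0.0
grip_force: 0.1
```

Call:
step_arm --commands "0 0 0.15 0 0 0 0; 0 0 0.3 0 0 0 0; 0 0 0.45 0 0 0 0; 0 0 0.45 0 0 0 0"

```text
time_s: 13.78
eef_pos: [553.8, -129.7, 17.0]
ee_rot: [0.0, 0.995, -0.095, -0.0]
force: [1.6, -0.1, 0.2]
grip_width: 0.001
grip_force: 0.0
```

Run:
```python
from h import *
s=sense();print(s["eef_pos"],s["force"],EX@(s["eef_pos"][:2]-JC),EY@(s["eef_pos"][:2]-JC))
for n in("scene","top"): capture(n);blankmask(n)
```

```text
[ 553.78737399 -129.71801064   16.98198349] [ 1.5882107  -0.08546434  0.20859496] 29.009057273237918 20.122731810505968
```

Call:
step_arm --commands "0 0 0.15 0 0 0 0; 0 0 0.3 0 0 0 0; 0 0 0.3 0 0 0 0"

```text
time_s: 14.23
eef_pos: [553.5, -131.0, 17.0]
ee_rot: [-0.001, 0.995, -0.095, 0.0]
force: [3.1, 9.0, 0.2]
grip_width: -0.001
grip_force: 4.6
```

Run:
```python
from h import *
s=sense();print(s["eef_pos"],s["force"],EX@(s["eef_pos"][:2]-JC),EY@(s["eef_pos"][:2]-JC))
b=save("scene","s6.png");a=save("top","t6.png")
c=cv2.resize(b[200:280,330:400,::-1],None,fx=6,fy=6,interpolation=cv2.INTER_CUBIC)
d=cv2.resize(a[215:295,345:405,::-1],None,fx=6,fy=6,interpolation=cv2.INTER_CUBIC);cv2.imwrite("pics/c6.png",np.hstack([c,d]))
```

```text
[ 553.50788035 -130.9570923    16.97332248] [3.09015964 9.04057303 0.20716585] 28.968604922809373 18.853163511249576
```

Call:
step_arm --commands "0 0 -0.8 0 0 0 0; 0 -1 -0.8 -3 0 0 0; 0 -4 0.5 -4 0 0 0; 0 -4.9 3.5 -4 0 0 0; 0 -4.9 5.5 -4 0 0 0; 0 -4.9 5.5 -2 0 0 0; 0 -4.9 5.5 -0.3 0 0 0; 0 -4.9 5.5 0 0 0 0; 0 -4.9 5.5 0 0 0 0; 0 -4.3 5.5 0 0 0 0; 0 -3.9 5.5 0 0 0 0; 0 -3.6 5.5 0 0 0 0; 0 -3.4 5.5 0 0 0 0; 0 -3.4 5.5 0 0 0 0"

```text
time_s: 15.5
eef_pos: [510.1, -180.0, 17.3]
ee_rot: [0.0, 0.995, -0.095, 0.0]
force: [0.3, 0.3, -0.1]
grip_width: 0.003
grip_force: 0.0
```

Call:
step_arm --commands "0 0.12 0 0 0 0 0; 0 0.25 0 0 0 0 0; 0 0.25 0 0 0 0 0"

```text
time_s: 15.75
eef_pos: [510.8, -180.0, 16.9]
ee_rot: [-0.0, 0.995, -0.095, -0.002]
force: [-7.0, 0.3, 5.1]
grip_width: -0.002
grip_force: 4.2
```

Run:
```python
from h import *
s=sense();print(s["eef_pos"],s["force"],EX@(s["eef_pos"][:2]-JC),EY@(s["eef_pos"][:2]-JC))
```

```text
[ 510.76181431 -180.01865599   16.88062244] [-6.95021116  0.29233532  5.11349562] -3.7425002558422524 -37.39847461256034
```

Call:
step_arm --commands "0 -1 0 0 0 0 0; 0 -2.5 0 -2 0 0 0; 0.3 -3 0 -6 0 0 0; 0.6 -3 -1 -10 0 0 0; 0.6 -3 -3 -14 0 0 0; 0.6 -3 -6 -17 0 0 0; 0.6 -3 -10 -18 0 0 0; 0.6 -3 -14 -19 0 0 0; 0.6 -3 -18 -19 0 0 0; 0.6 -3 -20 -19 0 0 0; 0.6 -3 -20 -19 0 0 0"

```text
time_s: 16.67
eef_pos: [520.5, 25.4, 207.3]
ee_rot: [-0.0, 0.996, -0.093, 0.0]
force: [0.2, 0.0, -0.4]
grip_width: 0.6
grip_force: 0.0
```

```bash
cat >> h.py <<'E'
A=np.deg2rad(24.3); D=np.array([-np.cos(A)*.7071,-np.sin(A)*.7071,.7071]); HEAD=np.array([478,185.5,140.])
def tilt(z):  # tool z given, tool y horizontal
    y=np.cross(z,[0,0,1.]);y/=np.linalg.norm(y);return np.c_[np.cross(y,z),y,z]
E
python3 - <<'E'
from h import *
s=sense();print(s["eef_pos"],s["joints"].round(2))
save("scene","s7.png");save("top","t7.png")
for n in("scene","top"):
    blankmask(n)
    for l in("punch_head","holder_mouth","blank_mark"): print(n,l,[(np.round(r["xy"],1),round(r["score"],2)) for r in spot_point(n,l)][:3])
print(tilt(-D).round(2),rot(s["ee_rot"]).round(2))
move(HEAD-37*D+80*D,tilt(-D))
E
```

```text
[520.50624347  25.43683491 207.32438524] [-0.18  0.32  1.54  0.    1.28  1.58]
scene 0.41 jig frame rect [22.8 -2.  39.9 48.6 85.7] x -0.9 46.9 y -23.4 18.2
scene punch_head [(array([320.6, 281.8]), 0.62)]
scene holder_mouth [(array([302. , 287.4]), 0.82)]
scene blank_mark [(array([385.5, 219.7]), 0.72)]
top 0.89 jig frame rect [ 27.2 -36.5 101.7  41.2  89.8] x 6.4 47.7 y -87.4 14.3
top punch_head [(array([258.7, 279.9]), 0.64), (array([404.3, 250.1]), 0.23)]
top holder_mouth [(array([256.5, 263.9]), 0.94)]
top blank_mark [(array([466.9, 266.1]), 0.97)]
[[ 0.64  0.41  0.64]
 [ 0.29 -0.91  0.29]
 [ 0.71  0.   -0.71]] [[ 0.98 -0.18  0.  ]
 [-0.18 -0.98  0.  ]
 [ 0.   -0.   -1.  ]]
shift cm [ -9.76 -13.58   3.66] turn [ 0.241  0.76  -0.583] rows>= 4.104913871951199 7.904184145044127
```

The top mask puts the blank at jig (27.2, -36.5), rotation 89.8°, so it is home. Next is the punch pre-grasp.

Call:
step_arm --commands "0.6 -1.5 -1.5 0 0.024 0.076 -0.058; 0.6 -3 -3 0 0.048 0.152 -0.117; 0.6 -4.5 -5 0 0.072 0.228 -0.175; 0.6 -6 -7 0 0.096 0.304 -0.233; 0.6 -7.5 -9 0.5 0.12 0.38 -0.29; 0.6 -9 -11 1 0.145 0.456 -0.35; 0.6 -9.76 -13 2 0.169 0.532 -0.408; 0.6 -9.76 -13.58 3 0.193 0.608 -0.466; 0.6 -9.76 -13.58 3.66 0.217 0.684 -0.525; 0.6 -9.76 -13.58 3.66 0.241 0.76 -0.583; 0.6 -9.76 -13.58 3.66 0.241 0.76 -0.583; 0.6 -9.76 -13.58 3.66 0.241 0.76 -0.583"

```text
time_s: 18.17
eef_pos: [449.5, 176.3, 171.2]
ee_rot: [-0.084, 0.91, 0.188, 0.36]
force: [0.3, 1.1, 0.0]
grip_width: 0.6
grip_force: 0.0
```

Run:
```python
from h import *
s=sense();print(s["eef_pos"],s["joints"].round(2),s["grip_width"])
move(HEAD+43*D,tilt(-D))
a=save("scene","s8.png");b=save("top","t8.png")
c=cv2.resize(a[240:320,270:350,::-1],None,fx=5,fy=5,interpolation=cv2.INTER_CUBIC)
d=cv2.resize(b[230:310,220:300,::-1],None,fx=5,fy=5,interpolation=cv2.INTER_CUBIC)
for im,n,u,v in((c,"scene",270,240),(d,"top",220,230)):
    for P in(HEAD,HEAD-65*D,s["eef_pos"]):
        q=(proj(n,P)-[u,v]+.5)*5;cv2.circle(im:=im if im.flags.c_contiguous else im.copy(),tuple(int(x) for x in q),3,(0,0,255),1)
cv2.imwrite("pics/c8.png",np.hstack([c,d]))
```

```text
[449.53707688 176.31304575 171.18764673] [-0.05 -0.01  2.26  1.05  0.38  0.21] 0.5997389187270937
shift cm [-0.1   0.34  0.01] turn [-0.006  0.028 -0.02 ] rows>= 0.08387834451233683 0.2793490369013812
```

View pics/c8.png

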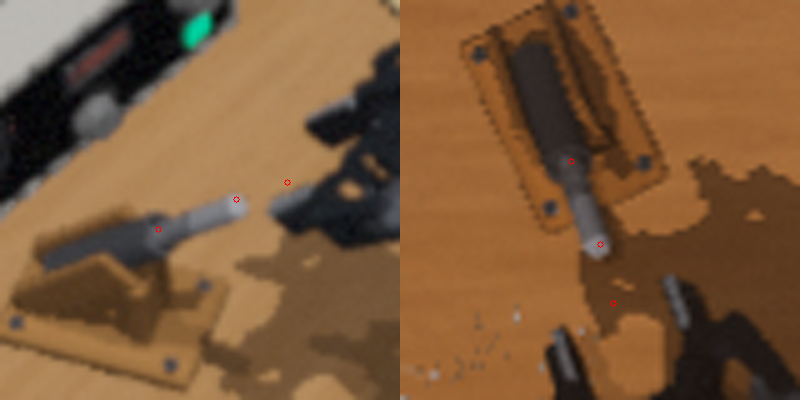

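The crop shows my head and mouth estimates, the red dots at (236,199)/(158,229) on the left and (600,244)/(571,161) on the right, lying on the punch. The fingertips are at (308,120) and (272,210) on the left, and (560,335) and (670,280) on the right. I'll check the finger position against the TCP.

Run:
```python
from h import *
s=sense();R0=rot(s["ee_rot"])
for a,b in(((308,122),(560-400,335)),((272,210),(670-400,280)),((308,122),(270,280)),((272,210),(160,335))):
    p,e=tri((270+a[0]/5-.5,240+a[1]/5-.5),(220+b[0]/5-.5,230+b[1]/5-.5));print(p.round(1),e.round(1),"tool",(R0.T@(p-s["eef_pos"])).round(1))
move(HEAD+20*D,tilt(-D))
```

```text
[433.2 188.2 248.1] 14.6 tool [ 45.9 -19.  -62.8]
[465.4 159.5 115.3] 18.0 tool [-31.3  22.9  45.7]
[461.  147.6 184.4] 0.4 tool [  9.6  30.6 -10.9]
[436.2 201.4 185.2] 1.2 tool [  8.5 -28.6 -11.4]
shift cm [0.07 0.35 2.3 ] turn [-0.006  0.03  -0.022] rows>= 0.5576880262976857 0.3051366448986356
```

Call:
step_arm --commands "0.6 0.07 0.35 0.5 -0.006 0.03 -0.022; 0.6 0.07 0.35 2 -0.006 0.03 -0.022; 0.6 0.07 0.35 3.5 -0.006 0.03 -0.022; 0.6 0.07 0.35 5 -0.006 0.03 -0.022; 0.6 0.07 0.35 6.5 -0.006 0.03 -0.022; 0.6 0.07 0.35 7.7 -0.006 0.03 -0.022; 0.6 0.07 0.35 8.5 -0.006 0.03 -0.022; 0.6 0.07 0.35 8.9 -0.006 0.03 -0.022; 0.6 0.07 0.35 8.9 -0.006 0.03 -0.022; 0.6 0.07 0.35 8.9 -0.006 0.03 -0.022"

```text
time_s: 19.1
eef_pos: [506.9, 199.5, 107.0]
ee_rot: [-0.081, 0.903, 0.195, 0.374]
force: [0.1, -0.7, -0.5]
grip_width: 0.599
grip_force: 0.0
```

Run:
```python
from h import *
s=sense();print(s["eef_pos"],s["force"],s["joints"].round(2));move(HEAD-46*D,tilt(-D))
```

```text
[506.92664222 199.5219755  106.98734276] [ 0.1336718  -0.73617261 -0.50103792] [ 0.02  0.28  2.18  1.77  0.29 -0.5 ]
shift cm [ 0.06  0.09 -0.01] turn [-0.001 -0.    -0.   ] rows>= 0.025801440964733153 0.011260790829107695
```

Call:
step_arm --commands "0.4 0.06 0.09 0 0 0 0; 0.2 0.06 0.09 0 0 0 0; 0.1 0.06 0.09 0 0 0 0; 0 0.06 0.09 0 0 0 0; 0 0.06 0.09 0 0 0 0; 0 0.06 0.09 0 0 0 0; 0 0.06 0.09 0 0 0 0; 0 0.06 0.09 0 0 0 0" --newtons 60

```text
time_s: 19.77
eef_pos: [507.3, 199.5, 107.8]
ee_rot: [-0.082, 0.903, 0.195, 0.375]
force: [-3.0, 4.0, 3.2]
grip_width: 0.148
grip_force: 58.2
```

Gripped at 0.148 × 85 ≈ 13 mm with 58 N and small side forces. Now I'll draw it out along the axis.

Call:
step_arm --commands "0 0 0 -0.5 0 0 0; 0 0 0 -1 0 0 0; 0 0 0 -1.5 0 0 0; 0 0 0 -2 0 0 0; 0 0 0 -2 0 0 0"

```text
time_s: 20.18
eef_pos: [494.3, 193.2, 122.2]
ee_rot: [-0.081, 0.903, 0.195, 0.375]
force: [-3.3, 4.2, 2.5]
grip_width: 0.145
grip_force: 58.8
```

Run:
```python
from h import *
s=sense();print(s["eef_pos"],s["force"],s["grip_width"],s["joints"].round(2));move(HEAD-46*D+20*D,tilt(-D))
```

```text
[494.34919619 193.20912462 122.17632219] [-3.26778819  4.20457985  2.47082663] 0.14534245624968384 [ 0.    0.21  2.21  1.63  0.3  -0.37]
shift cm [-0.02  0.03  0.06] turn [-0.002 -0.002  0.001] rows>= 0.016966629655356766 0.021708035893820813
```

Call:
step_arm --commands "0 0 0 -0.7 0 0 0; 0 0 0 -1.4 0 0 0; 0 0 0 -2.1 0 0 0; 0 0 0 -2.8 0 0 0; 0 0 0 -3.5 0 0 0; 0 0 0 -4.2 0 0 0; 0 0 0 -4.9 0 0 0; 0 0 0 -5.6 0 0 0; 0 0 0 -6.3 0 0 0; 0 0 0 -7 0 0 0; 0 0 0 -7.7 0 0 0; 0 0 0 -8.4 0 0 0; 0 0 0 -8.4 0 0 0; 0 0 0 -8.4 0 0 0"

```text
time_s: 21.35
eef_pos: [440.6, 168.1, 180.8]
ee_rot: [-0.08, 0.903, 0.195, 0.374]
force: [-0.4, 0.1, -1.7]
grip_width: 0.149
grip_force: 58.6
```

Run:
```python
from h import *
s=sense();print(s["eef_pos"],s["force"],s["grip_width"],s["grip_force"],s["joints"].round(2))
capture("top");capture("scene")
for n in("scene","top"):
    for l in("punch_head","punch_tip"): print(n,l,[(np.round(r["xy"],1),round(r["score"],2)) for r in spot_point(n,l)][:3])
T=s["eef_pos"]+rot(s["ee_rot"])[:,2]*104
print("expected tip",T,proj("scene",T),proj("top",T))
m=np.r_[JC+28*EX-38*EY,25]
print("mark",m); move([s["eef_pos"][0],s["eef_pos"][1],240],None); move(m+[0,0,40+104],down(A))
```

```text
[440.60636848 168.10022924 180.75178803] [-0.40992295  0.14230337 -1.68955508] 0.14925879566719108 58.59417736530304 [-0.09 -0.06  2.29  1.09  0.4   0.13]
scene punch_head []
scene punch_tip [(array([307.7, 282.7]), 0.43)]
top punch_head [(array([272.1, 309.7]), 0.58)]
top punch_tip [(array([253.8, 265.5]), 0.45)]
expected tip [507.68646146 198.37739331 107.27012732] [305.8665015  283.63947458] [255.72463713 266.53351311]
mark [ 541.81948057 -186.60420999   25.        ]
shift cm [ 4.21  0.02 -4.21] turn [0. 0. 0.] rows>= 1.4285029949025898 0.0
shift cm [-4.62 36.51 -3.02] turn [-0.001 -0.785  0.001] rows>= 8.85593059037042 6.2837197834826295
```

Call:
step_arm --commands "0 1.2 0 -1.2 0 0 0; 0 3 0 -3 0 0 0; 0 4.2 1 -4.2 0 -0.05 0; 0 4.2 3 -4.5 0 -0.13 0; 0 4 6 -4.8 0 -0.22 0; 0 3.5 9 -5.2 0 -0.31 0; 0 3 12.5 -5.5 0 -0.4 0; 0 2.5 16 -5.8 0 -0.49 0; 0 2 19.5 -6.1 0 -0.58 0; 0 1.4 23 -6.4 0 -0.67 0; 0 0.8 26.5 -6.7 0 -0.75 0; 0 0.3 30 -7 -0.001 -0.785 0; 0 -0.2 33 -7.2 -0.001 -0.785 0; 0 -0.4 35.5 -7.25 -0.001 -0.785 0; 0 -0.4 36.5 -7.25 -0.001 -0.785 0; 0 -0.4 36.5 -7.25 -0.001 -0.785 0; 0 -0.4 36.5 -7.25 -0.001 -0.785 0"

```text
time_s: 23.07
eef_pos: [541.6, -185.9, 228.8]
ee_rot: [-0.0, 0.978, 0.211, 0.0]
force: [-0.3, 0.7, -1.9]
grip_width: 0.15
grip_force: 58.5
```

Run:
```python
from h import *
s=sense();print(s["eef_pos"],s["force"],s["grip_width"],s["grip_force"],s["time_s"])
a=save("scene","s9.png");b=save("top","t9.png")
m=np.r_[JC+28*EX-38*EY,25]
for n in("scene","top"):
    blankmask(n)
    for l in("punch_head","punch_tip","blank_mark"): print(n,l,[(np.round(r["xy"],1),round(r["score"],2)) for r in spot_point(n,l)][:3])
    T=s["eef_pos"]-[0,0,104];print("exp tip",T.round(),proj(n,T).round(1),"mark",proj(n,m).round(1))
print(s["joints"].round(2));move(m+[0,0,40+104],down(A))
c=cv2.resize(a[170:270,330:430,::-1],None,fx=6,fy=6,interpolation=cv2.INTER_CUBIC);cv2.imwrite("pics/c9.png",c)
```

```text
[ 541.56574731 -185.85406839  228.79952262] [-0.29532652  0.66190855 -1.86436872] 0.14987707917833074 58.49041163921356 23.0667
scene 0.69 jig frame rect [ 22.  -25.5  91.4  52.   87.4] x -2.8 49.3 y -72.2 20.6
scene punch_head [(array([303.8, 287.1]), 0.26)]
scene punch_tip []
scene blank_mark [(array([386.1, 219.3]), 0.81), (array([384.2, 235.5]), 0.65), (array([429.9, 192.7]), 0.6)]
exp tip [ 542. -186.  125.] [386.6 195.6] mark [384.9 217.9]
top 0.72 jig frame rect [28.6 -4.1 35.9 42.1 89.5] x 7.6 49.6 y -22.2 13.9
top punch_head []
top punch_tip []
top blank_mark [(array([469.7, 267.6]), 0.96), (array([251.5, 250.3]), 0.74), (array([401.1, 250.9]), 0.72)]
exp tip [ 542. -186.  125.] [407.5 248.8] mark [402.2 250. ]
[-0.54  0.42  1.34  0.    1.38  0.61]
shift cm [-0.    0.03  6.03] turn [ 0.001 -0.001  0.001] rows>= 1.4457102922430158 0.012307733294014562
```

View pics/c9.png

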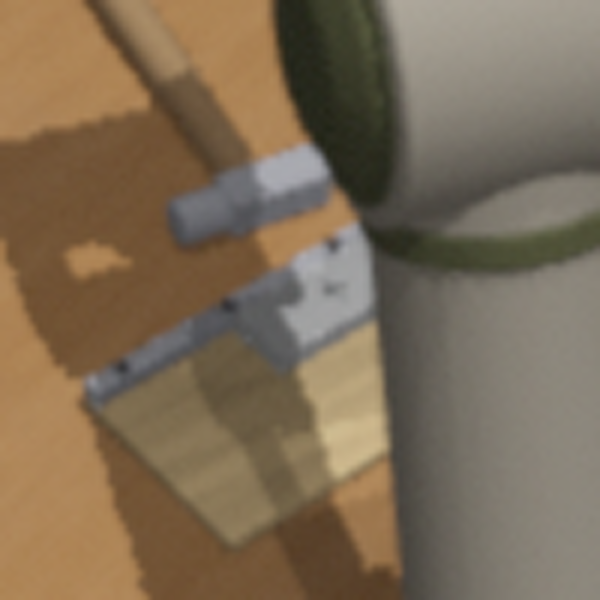

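The blank is flush with its cross at crop (335,287), that is scene pixel (385.3,217.3), against a predicted (384.9,217.9). The arm hides the punch from both cameras here. I'll swing aside and tilt briefly to see whether the punch sits true in the grip.

Call:
step_arm --commands "0 0 -3 -0.5 0 0 0; 0 0 -6 -1 0 0.1 0; 0 0 -9 -1.5 0 0.2 0; 0 0 -12 -2 0 0.3 0; 0 0 -15 -2 0 0.4 0; 0 0 -18 -2 0 0.5 0; 0 0 -21 -2 0 0.6 0; 0 0 -24 -2 0 0.7 0; 0 0 -25 -2 0 0.785 0; 0 0 -25 -2 0 0.785 0; 0 0 -25 -2 0 0.785 0; 0 0 -25 -2 0 0.785 0"

```text
time_s: 24.57
eef_pos: [439.4, 40.3, 249.7]
ee_rot: [-0.079, 0.903, 0.195, 0.374]
force: [-0.1, -0.6, -1.7]
grip_width: 0.147
grip_force: 58.7
```

Run:
```python
from h import *
np.set_printoptions(precision=1,suppress=True)
s=sense();R0=rot(s["ee_rot"]);print(s["eef_pos"],s["time_s"])
T=s["eef_pos"]+R0[:,2]*104
a=save("scene","s10.png");b=save("top","t10.png");out=[]
for im,n in((a,"scene"),(b,"top")):
    q=proj(n,T);print(n,"exp tip",q,"exp TCP",proj(n,s["eef_pos"]))
    u,v=int(q[0])-25,int(q[1])-35
    for r in trace(n,"punch")[:2]: print("punch",round(r["score"],2),r["rect"])
    print([(x["xy"],round(x["score"],2)) for x in spot_point(n,"punch_tip")][:2])
    c=cv2.resize(im[v:v+70,u:u+50,::-1],None,fx=8,fy=8,interpolation=cv2.INTER_CUBIC)
    print("crop origin",u,v)
    for k in(104,): 
        w=(proj(n,s["eef_pos"]+R0[:,2]*k)-[u,v]+.5)*8;cv2.circle(c,tuple(int(x) for x in w),3,(0,0,255),1)
    out.append(c)
cv2.imwrite("pics/c10.png",np.hstack(out))
```

```text
[439.4  40.3 249.7] 24.5667
scene exp tip [338.  239.9] exp TCP [365.1 228. ]
[([219.4, 318.3], 0.72), ([340.3, 238.9], 0.46)]
crop origin 312 204
top exp tip [305.2 265.6] exp TCP [318.2 294.6]
punch 0.57 [314.4, 288.9, 18.9, 40.7]
[([304.8, 263.9], 0.68), ([250.5, 251.0], 0.57)]
crop origin 280 230
```

View pics/c10.png

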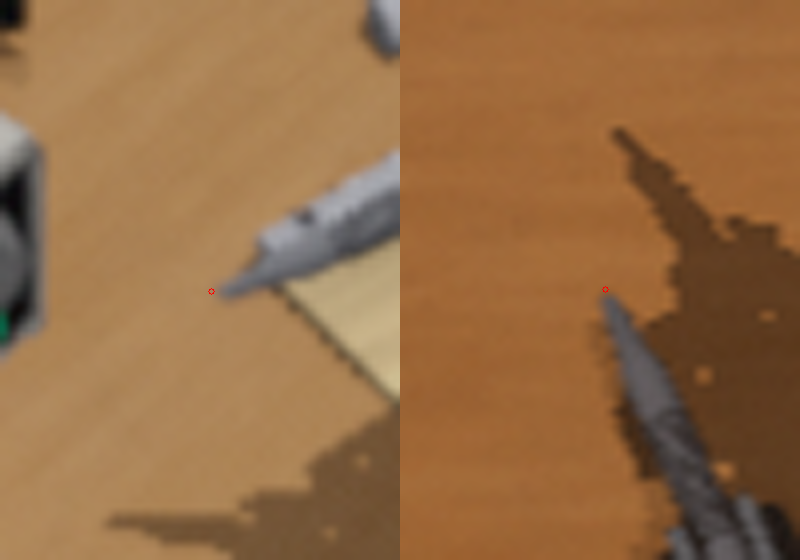

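The punch tip is at crop (218,294) and (605,297), within about 1 px (2 mm) of expected, so it sits true. I'll go back over the cross and down.

Run:
```python
from h import *
m=np.r_[JC+28*EX-38*EY,25]
move(m+[0,0,200],down(A)); move(m+[0,0,143],down(A))
```

```text
shift cm [-1.72 24.98  1.7 ] turn [ 0.001 -0.785  0.001] rows>= 6.0175085194781275 6.283285557318699
shift cm [-5.75 24.97  5.74] turn [ 0.001 -0.785  0.001] rows>= 6.296838910951233 6.283285557318699
```

Call:
step_arm --commands "0 0 2 0 0 -0.08 0; 0 0 5 0 0 -0.17 0; 0 -0.3 8 0.3 0 -0.27 0; 0 -0.6 11 0.6 0 -0.37 0; 0 -0.9 14 0.9 0 -0.47 0; 0 -1.2 17 1.2 0 -0.57 0; 0 -1.5 20 1.5 0 -0.67 0; 0 -1.72 23 1.7 0 -0.75 0; 0 -1.72 24.98 1.7 0.001 -0.785 0.001; 0 -1.72 24.98 1.7 0.001 -0.785 0.001; 0 -2.7 24.98 2.7 0.001 -0.785 0.001; 0 -3.7 24.98 3.7 0.001 -0.785 0.001; 0 -4.7 24.98 4.7 0.001 -0.785 0.001; 0 -5.4 24.97 5.4 0.001 -0.785 0.001; 0 -5.75 24.97 5.74 0.001 -0.785 0.001; 0 -5.75 24.97 5.74 0.001 -0.785 0.001; 0 -5.75 24.97 5.74 0.001 -0.785 0.001; 0 -5.75 24.97 5.74 0.001 -0.785 0.001; 0 -5.75 24.97 5.74 0.001 -0.785 0.001"

```text
time_s: 26.45
eef_pos: [541.8, -186.5, 168.7]
ee_rot: [0.0, 0.978, 0.21, 0.001]
force: [0.0, -0.0, -1.4]
grip_width: 0.147
grip_force: 58.7
```

Run:
```python
from h import *
m=np.r_[JC+28*EX-38*EY,25]
move(m+[0,0,143],down(A));s=sense();print(s["eef_pos"],s["dq"].round(3),s["force"].round(1),s["grip_force"],s["time_s"])
if np.abs(s["eef_pos"]-m-[0,0,143]).max()<2: print(finish_job())
```

```text
shift cm [-0.    0.01  0.07] turn [ 0.001 -0.002 -0.   ] rows>= 0.017000838192304798 0.014409040316223315
[ 541.81414231 -186.50005576  168.70122191] [-0.001  0.003  0.004 -0.001 -0.001  0.001] [ 0.  -0.  -1.4] 58.745845556259155 26.45
the job is handed in; nothing more can be done
None
```

I handed the job in at 26.5 s: the blank is home against the fence and end stop, and the punch is held upright and still, its point about 4 cm above the cross (the last stretch was placed by calculation, since the arm hid the point from both cameras).

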